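Close the telescopic dip sampler and lay it on the outgoing cartons

TASK

Close up the telescopic dip sampler that lies drawn out on its slanted rest: push the thin innermost tube fully home first, then the middle tube fully home. Then lift the closed sampler off the rest, lower it level and gently onto the middle of the pile of flat cartons until it lies on them, and only then let go. Leave the other things on the bench where they are.

Things in the scene. Friction and masses are not known exactly. Their poses are not given: they have to be found in the camera images.
- sampler: Loose grey sleeve (handle), 150 mm long, 30 mm wide (y), 44 mm deep (z); with tubes 350 g +-30 percent. Origin: middle of its closed butt, on the axis; x runs along the axis to the mouth at 150 mm, where the tubes come out; y is level. At the start x rises 30 degrees from level, high end away from the robot, butt against the rest's stop plate. Lift it out at right angles to the sleeve.
- sampler_grip (a point): Point on the sleeve's axis, 80 mm from the butt, half way between the rest's two saddles and near the balance point of the closed sampler: the place to grip it, across the 30 mm width. The sleeve's sides are free for 80 mm along it here; its underside is 22 mm below this point, so fingertips reaching lower would meet the pile first.
- middle_tube (a joint): How far the middle tube (aluminium, 17 mm diameter) is drawn out of the sleeve, m: 0 is fully home (its collar against the sleeve's mouth); 0.04 to 0.06 at the start. It slides stiffly, about 7 N, and stays where it is left.
- inner_tube (a joint): How far the innermost tube (steel, 12 mm diameter) is drawn out of the middle tube, m: 0 is fully home (cap against collar); 0.03 to 0.055 at the start. It slides at about 3 N, so a push along the axis on the cap moves this tube first and, once it is home, the middle tube with it. It stays where it is left.
- collar (a point): Centre of the middle tube's black collar, 22 mm diameter, 12 mm long along the axis.
- cap (a point): Centre of the black round cap at the free end of the innermost tube, 26 mm diameter, 18 mm long along the axis; can be pinched across its diameter and pushed along the sleeve's axis. With both tubes home it is 171 mm from the butt.
- rest: Fixed slanted rest, white saddles on a steel base plate 220 x 90 x 12 mm. Origin on the table, under the grip point within 5 mm; x points the way the sampler rises. Two U saddles 46 to 52 mm wide hold the sleeve's first 28 mm and from 124 to 150 mm, cheeks 2 mm above the sleeve's axis, stop plate behind the butt. Axis 85 mm above the table at the butt; 2 mm play each side.
- pile: Pile of closed flat cartons, 220 mm (x) by 160 mm (y), on a fixed plywood board 250 x 190 x 6 mm. They stay in place; the top one yields slightly (2.5 N per mm, 8 mm at most). Origin on the table under the middle. The flat top is level, somewhere between 44 and 94 mm above the table; its height is not given and must be felt or seen.
- beaker: Glass beaker, 60 mm diameter, 80 mm high, loose bystander; origin at its foot.
- wash_bottle: White bottle, 72 mm diameter, 190 mm high, loose bystander; origin at its foot.
- amber_bottle: Amber bottle, 68 mm diameter, 160 mm high, loose bystander; origin at its foot.
- jar: Glass jar with lid, 70 mm diameter, 80 mm high, loose bystander; origin at its foot.
- can: Aluminium can, 80 mm diameter, 100 mm high, loose bystander; origin at its foot.
- spatula: Spatula lying flat, 140 mm long along its x, loose bystander; origin under its middle.
- brush: Brush lying flat, 160 mm long along its x, loose bystander; origin under its middle.
There are look-alikes about, which are no part of the job. Of the things that look like the sampler, the larger one is meant.

How it is judged:
On the way, in this order (a step that is already met when the one before it is completed fails the run):
1. the innermost tube is fully home while the middle tube is still drawn out (value of joint inner_tube below 0.004 m and value of joint middle_tube above 0.02 m), for 0.05 s.
2. both tubes are fully home (value of joint each of inner_tube, middle_tube below 0.004 m), for 0.2 s.
3. the closed sampler, still held in the fingers and level, touches the top of the pile (contact force between sampler and pile above 0.3 N and contact force between the fingers and sampler above 1 N and horizontal distance between sampler_grip and pile below 0.045 m and angle between sampler's own x axis and vertical between 1.411 and 1.731 rad), for 0.1 s.
At the end, for the whole second after the job is handed in: Both tubes are home within 4 mm, and the sampler lies at rest and level (within 4.5 degrees) on the pile, its grip point within 45 mm horizontally of the middle of the pile (all of step 2 and horizontal distance between sampler_grip and pile below 0.045 m and contact force between sampler and pile above 0.3 N and linear speed of sampler below 0.02 m/s and angular speed of sampler below 0.2 rad/s and angle between sampler's own x axis and vertical between 1.491 and 1.651 rad); the robot touches nothing.
It fails at once if the sampler is pressed or dropped on the pile with more than 35 N (contact force between sampler and pile above 35 N).
It fails at once if a bystander is moved by more than 30 mm (distance of any of beaker, wash_bottle, amber_bottle, jar, can, spatula, brush from where it was at the start of the episode above 0.03 m).
It also fails if it takes over 59 s, if anything falls off the work surface, if the arm or the gripper's body presses on something with over 40 N, if the wrist force passes 120 N, or if a joint passes its speed limit or range.

ROBOT

A 6-joint arm with a two-finger parallel gripper is mounted at the origin on the work surface. World frame = base frame: x ahead of the robot, y to its left, z up, the work surface at z = 0. Lengths are in m, angles in rad, forces in N, time in s.
With the tool pointing down it reaches from about 0.225 to 0.875 m from the base axis. Payload 3.4 kg.
Tool frame: the origin (TCP) lies between the finger pads; the fingertips stand 11 mm ahead of it and the grasp point (between the pads) lies 8 mm behind it; z points along the fingers, y is the line along which they close (so a half turn about z gives the same grasp; the last joint's range is limited). The gripper opens to 85 mm and grips with 20 to 120 N. Pads are 22 mm wide; open, the fingers measure 114 mm over their backs; the gripper's body (76 mm by 85 mm) begins 54 mm behind the grasp point. The pads swing forward as they close: fully open they stand 13 mm farther back than shut.
Start: joints at [1.006, 0.276, 1.505, -0, 1.361, -0.121], TCP at [0.247, 0.519, 0.242] pointing down, gripper open.
Joint ranges: [-2.89, 2.89], [-0.75, 2.08], [0.22, 2.7], [-1.18, 4.32], [0.11, 2.71], [-2.7, 2.7]. Speed limits (rad/s): [2.57, 2.57, 3.14, 3.14, 3.14, 3.14].

INTERFACE

Orientations are given as a unit quaternion [w, x, y, z].
In Python, from rig import sensors, eyes, manip gives the robot as it stands.
- The arm moves only by the tool drive_tool, never from a script. Its argument "deltas" is a list of rows, each an object with "linear": the shift along the world's x, y, z in mm, a list of three; "twist": the turn about the world's z in degrees; "claw": the opening, from 0 (shut) to 1 (fully open). In form: [{"linear": [tx, ty, tz], "twist": twist, "claw": claw}, ...]. A call has 1 to 12 rows; each row is the pose to reach, as a shift and turn from the pose commanded when the call began; what a row does not reach only later rows make up. A row lasts 1/12 s, in which the tool goes at most 41.7 mm and 7.16 degrees, less where a joint would pass 70% of its speed; a pose out of reach is approached as far as the arm can. A call with a gripper value outside its range is refused whole. The fingers move at their own pace and stop on an object; "squeeze" is the grip in N (left out, the last holds). Time passes only in rows, so rows that repeat a pose let the fingers close. It gives the time, the measured TCP pose, the force, the opening and the grip force at its end, in the units of the state.
- sensors.get_state(): the state, without advancing time (a new reading comes with each control period).
- eyes.get_image(name): name is "side" or "top" or "wrist"; returns the picture (384x512x3 uint8, red, green, blue); there is no depth.
- eyes.camera_model(name): a dict with "intrinsics" (3x3 intrinsics, pixels), "R" (3x3) and "t" (3): a world point X has camera coordinates R X + t. Camera axes: x right, y down, z forward; pixel columns grow to the right and rows downward; lengths in m; the calibration is good to about 2 mm. The wrist camera is an equidistant fisheye: a pixel r from the principal point sees the ray r / f radians off the axis. A picture is of the moment at which its call begins: read the wrist's pose just before it. camera_model takes no time and is no camera call; for the wrist camera it gives the pose at the moment of the call.
- manip.sign_off(): hands the job in; it is judged then, once.
The state is a dict: "clock": time; "qpos": joint angles; "qd": joint speeds; "effort": joint torques, N m; "position": TCP position; "ee_rot": TCP orientation; "contact_force": force on the tool from outside, world axes, zero at the start; "moment": the same for the moment, N m; "width": finger opening in m; "gripper_force": force on a finger pad.
Only numpy, scipy, OpenCV 4.12 (cv2) and the standard library are available. Lean on these libraries where they do the work, as an engineer would, in place of code of your own. Each camera call takes 0.05 s, during which the arm holds its last target. There are 200 camera calls.

## Working session

There is one attempt and no reset: what is moved stays moved. The work goes in short steps, Python scripts to look and compute and a tool call to move; the robot and the scene stay as the last step left them, time stands still between calls to the robot, and variables do not carry over. Pictures are saved under pics/ and viewed, at most 10 in all, crops included, and the job is handed in when it is done.

Besides the shell and the picture viewer there is one more tool, called after ">>>" as name([rows], argument=value, ...), one row to a line, values as JSON. drive_tool: Moves the arm, as the interface text tells. Its arguments: {"type":"object","properties":{"deltas":{"type":"array","items":{"type":"object","properties":{"linear":{"type":"array","items":{"type":"number"}},"twist":{"type":"number"},"claw":{"type":"number"}}}},"squeeze":{"type":"number"}},"required":["deltas"]}

```bash
mkdir -p pics; python3 - <<'E'
from rig import sensors, eyes
import cv2,numpy as np
for n in("side","top","wrist"):
    im=eyes.get_image(n); cv2.imwrite(f"pics/{n}0.png",im[:,:,::-1])
    m=eyes.camera_model(n); print(n,{k:np.round(np.array(v),3).tolist() for k,v in m.items() if k in("intrinsics","R","t")})
s=sensors.get_state(); print(s["clock"],s["position"],s["ee_rot"],s["width"],s["contact_force"])
E
```

```text
side {'intrinsics': [[441.845, 0.0, 254.992], [0.0, 441.845, 192.829], [0.0, 0.0, 1.0]], 'R': [[0.683, -0.73, -0.015], [-0.506, -0.459, -0.73], [0.526, 0.507, -0.683]], 't': [-0.336, 0.332, 1.268]}
top {'intrinsics': [[488.73, 0.0, 258.739], [0.0, 488.73, 196.18], [0.0, 0.0, 1.0]], 'R': [[0.027, -1.0, 0.008], [-0.998, -0.028, -0.062], [0.062, -0.006, -0.998]], 't': [-0.032, 0.517, 1.635]}
wrist {'intrinsics': [[297.319, 0.0, 259.309], [0.0, 297.319, 194.467], [0.0, 0.0, 1.0]], 'R': [[0.43, 0.903, -0.001], [0.861, -0.41, 0.301], [0.271, -0.13, -0.954]], 't': [-0.573, -0.039, 0.378]}
0.15 [0.24669638 0.51898225 0.2416203 ] [-2.45143057e-04  2.20087938e-01  9.75479780e-01 -6.61357785e-04] 0.08551542683678323 [-0.10023657  0.44660855 -1.39675185]
```

View pics/top0.png

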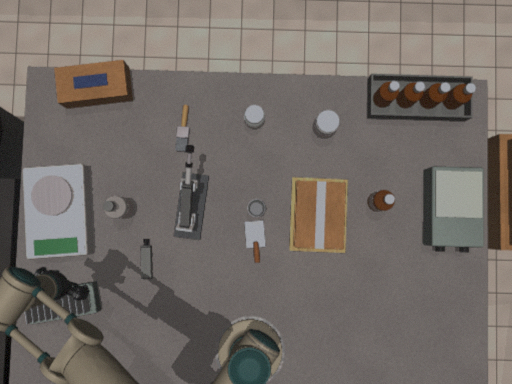

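View pics/side0.png

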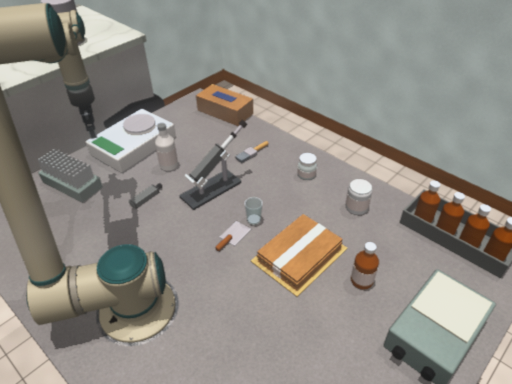

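Top view: the real sampler is on its rest, sleeve at (187,205), cap at about (190,149). The look-alike lies flat at (146,260) and is smaller. In the side view the sampler is at (205,163), cap (242,125), and the look-alike at (146,195). I choose the one on the rest. The pile is at (319,215) top and (300,250) side. Close crop next.

```bash
python3 - <<'E'
import cv2,numpy as np
t=cv2.imread("pics/top0.png")[130:250,140:220]; s=cv2.imread("pics/side0.png")[110:210,170:255]
a=cv2.resize(t,None,fx=5,fy=5,interpolation=cv2.INTER_CUBIC)[:600,:390]; b=cv2.resize(s,None,fx=4.8,fy=4.8,interpolation=cv2.INTER_CUBIC)
b=cv2.copyMakeBorder(b,0,600-b.shape[0],0,0,0); cv2.imwrite("pics/crop1.png",np.hstack([a,b[:,:410]]))
E
```

```text
(no output)
```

View pics/crop1.png

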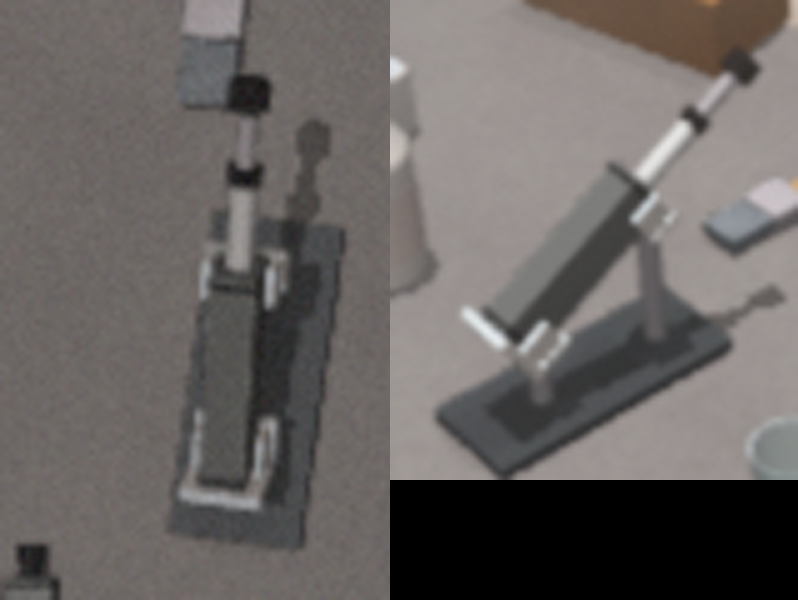

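The crop confirms it: grey sleeve in white saddles, drawn tubes, collar and cap. Cap at top (189.6,148.6) / side (242.9,123.5), collar at top (189,164.8) / side (233.5,134.6).

```bash
cat >h.py <<'E'
import numpy as np,cv2
from rig import eyes
def M(n):
    m=eyes.camera_model(n);return np.array(m["intrinsics"]),np.array(m["R"]),np.array(m["t"])
def ray(n,p):
    K,R,t=M(n);return -R.T@t,R.T@(np.linalg.inv(K)@[p[0],p[1],1])
def plane(n,p,z):
    c,d=ray(n,p);return c+d*(z-c[2])/d[2]
def tri(a,b):
    X=[];
    P=[np.hstack([M(n)[0]@M(n)[1],(M(n)[0]@M(n)[2])[:,None]]) for n in("top","side")]
    x=cv2.triangulatePoints(P[0],P[1],np.array(a,float).reshape(2,1),np.array(b,float).reshape(2,1)).ravel();return x[:3]/x[3]
E
python3 - <<'E'
from h import *
np.set_printoptions(precision=4,suppress=True)
I={n:cv2.imread(f"pics/{n}0.png") for n in("top","side")}
def dark(n,p,r=5):
    g=I[n].min(2).astype(float)[int(p[1])-r:int(p[1])+r+1,int(p[0])-r:int(p[0])+r+1]
    w=np.clip(75-I[n].max(2)[int(p[1])-r:int(p[1])+r+1,int(p[0])-r:int(p[0])+r+1].astype(float),0,None)
    y,x=np.mgrid[-r:r+1,-r:r+1];return (int(p[0])+(x*w).sum()/w.sum(),int(p[1])+(y*w).sum()/w.sum())
for k,a,b,r in(("cap",(189.6,148.6),(242.9,123.5),5),("collar",(189,164.8),(233.5,134.6),4)):
    A,B=dark("top",a,r),dark("side",b,r);X=tri(A,B);print(k,A,B,X,"clicked",tri(a,b),"reproj top",)
pl=[plane("top",(140+x/5,130+y/5),.012) for x,y in((168,530),(300,548),(345,230),(212,210))]
pl=np.array(pl);print(pl,pl.mean(0),[np.linalg.norm(pl[i]-pl[i-1]) for i in range(4)])
d=(pl[2]+pl[3]-pl[0]-pl[1]);print("yaw",np.degrees(np.arctan2(d[1],d[0])))
print("butt",plane("top",(184.4,226),.085+.019))
Q={}
for n,c in(("top",(319,215)),("side",(300,250))):
    h=cv2.cvtColor(I[n],cv2.COLOR_BGR2HSV)
    m=cv2.inRange(h,(0,100,90),(16,255,255))
    x,y=c;k=np.zeros_like(m);k[y-50:y+50,x-55:x+55]=255;m&=k
    m=cv2.morphologyEx(m,cv2.MORPH_OPEN,np.ones((3,3)))
    pts=cv2.findNonZero(m);hl=cv2.convexHull(pts);q=cv2.approxPolyDP(hl,4,True)[:,0];print(n,len(pts),q.tolist(),cv2.minAreaRect(pts))
o=np.hstack([I["top"][165:265,275:360],I["side"][205:305,245:360]]);cv2.imwrite("pics/pile.png",cv2.resize(o,None,fx=4,fy=4,interpolation=cv2.INTER_CUBIC))
E
```

```text
cap (np.float64(189.37951263537906), np.float64(148.39214801444044)) (np.float64(242.67889908256882), np.float64(123.3348623853211)) [0.6414 0.1939 0.2221] clicked [0.641  0.1931 0.2219] reproj top
collar (np.float64(188.60853658536584), np.float64(164.80853658536586)) (np.float64(233.48760330578511), np.float64(134.71074380165288)) [0.5962 0.1976 0.1957] clicked [0.5958 0.1965 0.1969] reproj top
[[0.3759 0.2654 0.012 ]
 [0.3662 0.1763 0.012 ]
 [0.582  0.1532 0.012 ]
 [0.5931 0.2439 0.012 ]] [0.4793 0.2097 0.012 ] [np.float64(0.21826711540713742), np.float64(0.0896957878661233), np.float64(0.2169907934645423), np.float64(0.09130843209001538)]
yaw -5.878752190607492
butt [0.4107 0.2171 0.104 ]
top 2601 [[345, 183], [343, 248], [295, 246], [296, 181]] ((319.17828369140625, 214.4735107421875), (49.78055191040039, 66.64274597167969), 1.8476102352142334)
side 2858 [[341, 238], [340, 248], [297, 289], [258, 258], [262, 247], [302, 215]] ((299.6810302734375, 249.16232299804688), (54.88949203491211, 75.40742492675781), 46.63658142089844)
```

View pics/pile.png

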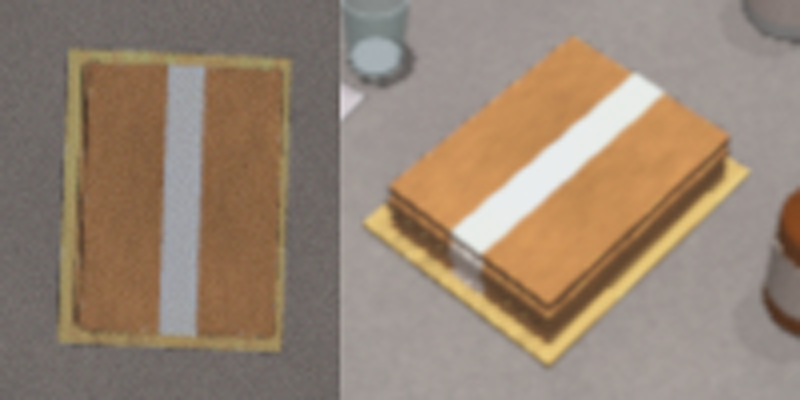

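Pile crop: the top face corners show clearly. Cap and collar fit the description: 52 mm apart at a 30° slope, and the predicted grip point matches the plate middle to 3 mm. Moving above the cap.

>>> drive_tool([
  {"linear": [30,-20,20],"twist": 5,"claw": 1},
  {"linear": [60,-45,40],"twist": 10,"claw": 1},
  {"linear": [90,-70,60],"twist": 15,"claw": 1},
  {"linear": [120,-95,75],"twist": 19.5,"claw": 1},
  {"linear": [150,-120,78],"twist": 19.5,"claw": 1},
  {"linear": [182,-146,78],"twist": 19.5,"claw": 1},
  {"linear": [214,-172,78],"twist": 19.5,"claw": 1},
  {"linear": [246,-198,78],"twist": 19.5,"claw": 1},
  {"linear": [278,-224,78],"twist": 19.5,"claw": 1},
  {"linear": [310,-250,78],"twist": 19.5,"claw": 1},
  {"linear": [342,-276,78],"twist": 19.5,"claw": 1},
  {"linear": [370,-300,78],"twist": 19.5,"claw": 1},
], squeeze=40)

```text
clock: 1.15
position: [0.6186, 0.2173, 0.3197]
ee_rot: [-0.0, 0.052, 0.999, -0.0]
contact_force: [1.0, 0.6, -0.3]
width: 0.0851
gripper_force: 0.0
```

>>> drive_tool([
  {"linear": [28,-26,0],"twist": 0,"claw": 1},
  {"linear": [28,-26,0],"twist": 0,"claw": 1},
  {"linear": [28,-26,0],"twist": 0,"claw": 1},
])

```text
clock: 1.4
position: [0.6462, 0.1914, 0.3187]
ee_rot: [-0.001, 0.053, 0.999, -0.0]
contact_force: [-0.1, 0.5, -0.0]
width: 0.0852
gripper_force: 0.0
```

```bash
python3 - <<'E'
from h import *
np.set_printoptions(precision=4,suppress=True)
T=[(296.2,181),(345.7,182),(344.2,249.2),(295,247.5)];S=[(303.75,214.25),(342.5,240),(297,281.2),(257.5,253)]
X=np.array([tri(a,b) for a,b in zip(T,S)]);print(X,X.mean(0),[np.linalg.norm(X[i]-X[i-1]) for i in range(4)])
from rig import sensors
m=M("wrist");im=eyes.get_image("wrist");cv2.imwrite("pics/w1.png",im[:,:,::-1]);s=sensors.get_state();print(s["position"],s["ee_rot"],s["contact_force"],s["clock"])
# predicted cap/collar pixel in wrist
for P in([.6414,.1939,.2221],[.5962,.1976,.1957],[.4793,.2097,.125]):
    K,R,t=m;c=R@P+t;th=np.arctan2(np.hypot(c[0],c[1]),c[2]);print(K[:2,2]+K[0,0]*th*c[:2]/np.hypot(c[0],c[1]))
E
```

```text
[[ 0.5718 -0.1424  0.0498]
 [ 0.5705 -0.3041  0.0482]
 [ 0.3485 -0.3013  0.0571]
 [ 0.3508 -0.142   0.049 ]] [ 0.4604 -0.2224  0.051 ] [np.float64(0.22105036681109075), np.float64(0.16169586824417181), np.float64(0.22217234252599657), np.float64(0.15950338654310073)]
[0.645  0.1927 0.3193] [-0.0011  0.0525  0.9986  0.0001] [ 0.1978  0.1094 -0.0314] 1.45
[263.3847 195.0314]
[261.7713 134.9837]
[260.7925  22.7694]
```

View pics/w1.png

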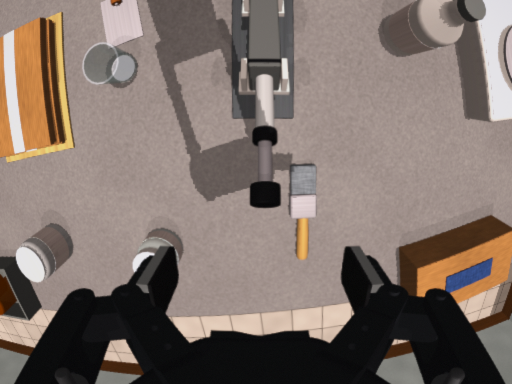

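Wrist view: cap at (265,193), collar at (264,135), within about 2 px (1–1.5 mm) of prediction, so y ≈ 0.195. Pile middle is (0.460, −0.222) and its top about 0.05 m. Descending and pinching the cap.

>>> drive_tool([
  {"linear": [0,2,-25],"twist": 0,"claw": 1},
  {"linear": [0,2,-55],"twist": 0,"claw": 1},
  {"linear": [0,2,-80],"twist": 0,"claw": 1},
  {"linear": [0,2,-95],"twist": 0,"claw": 1},
  {"linear": [0,2,-95],"twist": 0,"claw": 0.5},
  {"linear": [0,2,-95],"twist": 0,"claw": 0.2},
  {"linear": [0,2,-95],"twist": 0,"claw": 0.1},
  {"linear": [0,2,-95],"twist": 0,"claw": 0.1},
  {"linear": [0,2,-95],"twist": 0,"claw": 0.1},
  {"linear": [0,2,-95],"twist": 0,"claw": 0.1},
], squeeze=40)

```text
clock: 2.28
position: [0.6455, 0.1956, 0.227]
ee_rot: [0.001, 0.052, 0.999, 0.0]
contact_force: [0.6, 0.2, 2.2]
width: 0.024
gripper_force: 39.1
```

>>> drive_tool([
  {"linear": [-4.3,0.4,-2.5],"twist": 0,"claw": 0.1},
  {"linear": [-8.6,0.9,-5],"twist": 0,"claw": 0.1},
  {"linear": [-12.9,1.3,-7.5],"twist": 0,"claw": 0.1},
  {"linear": [-17.2,1.8,-10],"twist": 0,"claw": 0.1},
  {"linear": [-21.5,2.2,-12.5],"twist": 0,"claw": 0.1},
  {"linear": [-25.8,2.7,-15],"twist": 0,"claw": 0.1},
])

```text
clock: 2.78
position: [0.6187, 0.1984, 0.211]
ee_rot: [0.001, 0.052, 0.999, 0.001]
contact_force: [-0.3, 0.1, 6.0]
width: 0.0237
gripper_force: 39.5
```

>>> drive_tool([
  {"linear": [-4.3,0.4,-2.5],"twist": 0,"claw": 0.1},
  {"linear": [-8.6,0.9,-5],"twist": 0,"claw": 0.1},
  {"linear": [-12.9,1.3,-7.5],"twist": 0,"claw": 0.1},
  {"linear": [-17.2,1.8,-10],"twist": 0,"claw": 0.1},
  {"linear": [-21.5,2.2,-12.5],"twist": 0,"claw": 0.1},
  {"linear": [-25.8,2.7,-15],"twist": 0,"claw": 0.1},
])

```text
clock: 3.28
position: [0.595, 0.201, 0.1974]
ee_rot: [0.003, 0.052, 0.999, 0.001]
contact_force: [2.6, 0.5, 8.4]
width: 0.0236
gripper_force: 39.8
```

>>> drive_tool([
  {"linear": [-4.3,0.4,-1.5],"twist": 0,"claw": 0.1},
  {"linear": [-8.6,0.9,-4],"twist": 0,"claw": 0.1},
  {"linear": [-12.9,1.3,-6.5],"twist": 0,"claw": 0.1},
  {"linear": [-17.2,1.8,-9],"twist": 0,"claw": 0.1},
  {"linear": [-21.5,2.2,-11.5],"twist": 0,"claw": 0.1},
  {"linear": [-25.8,2.7,-14],"twist": 0,"claw": 0.1},
])

```text
clock: 3.78
position: [0.5696, 0.2037, 0.183]
ee_rot: [0.004, 0.052, 0.999, 0.001]
contact_force: [3.7, -0.2, 7.1]
width: 0.0236
gripper_force: 39.6
```

>>> drive_tool([
  {"linear": [-2.6,0.3,-1.5],"twist": 0,"claw": 0.1},
  {"linear": [-5.2,0.5,-3],"twist": 0,"claw": 0.1},
])

```text
clock: 3.95
position: [0.5657, 0.2041, 0.1806]
ee_rot: [0.005, 0.052, 0.999, 0.001]
contact_force: [6.5, -1.2, 13.4]
width: 0.0237
gripper_force: 40.2
```

>>> drive_tool([
  {"linear": [-2.6,0.3,-1.5],"twist": 0,"claw": 0.1},
  {"linear": [-4.3,0.4,-2.5],"twist": 0,"claw": 0.1},
  {"linear": [-4.3,0.4,-2.5],"twist": 0,"claw": 0.1},
])

```text
clock: 4.2
position: [0.5655, 0.2042, 0.1806]
ee_rot: [0.01, 0.052, 0.999, 0.001]
contact_force: [10.2, -1.3, 12.5]
width: 0.0238
gripper_force: 40.2
```

>>> drive_tool([
  {"linear": [-2.6,0.3,-1.5],"twist": 0,"claw": 0.1},
  {"linear": [-5.2,0.5,-2],"twist": 0,"claw": 0.1},
  {"linear": [-5.2,0.5,-2],"twist": 0,"claw": 0.1},
])

```text
clock: 4.45
position: [0.5653, 0.2044, 0.1807]
ee_rot: [0.016, 0.051, 0.999, 0.001]
contact_force: [16.3, -3.4, 14.9]
width: 0.0238
gripper_force: 40.5
```

>>> drive_tool([
  {"linear": [3.5,-0.3,2],"twist": 0,"claw": 0.1},
  {"linear": [7,-0.7,4],"twist": 0,"claw": 0.1},
  {"linear": [7,-0.7,4],"twist": 0,"claw": 0.5},
  {"linear": [7,-0.7,4],"twist": 0,"claw": 1},
  {"linear": [7,-0.7,4],"twist": 0,"claw": 1},
  {"linear": [7,-0.7,4],"twist": 0,"claw": 1},
  {"linear": [7,-0.7,4],"twist": 0,"claw": 1},
  {"linear": [7,-0.7,34],"twist": 0,"claw": 1},
  {"linear": [7,-0.7,74],"twist": 0,"claw": 1},
  {"linear": [7,-0.7,110],"twist": 0,"claw": 1},
  {"linear": [7,-0.7,110],"twist": 0,"claw": 1},
])

```text
clock: 5.37
position: [0.5629, 0.2051, 0.2915]
ee_rot: [0.007, 0.052, 0.999, 0.002]
contact_force: [1.8, 0.0, 0.8]
width: 0.0855
gripper_force: 0.0
```

```bash
python3 - <<'E'
from h import *
from rig import sensors
np.set_printoptions(precision=4,suppress=True)
s=sensors.get_state();m=M("wrist");im=eyes.get_image("wrist");print(s["position"],s["ee_rot"],s["contact_force"],s["clock"])
cv2.imwrite("pics/w2.png",cv2.resize(im[:260,160:380,::-1],None,fx=2.2,fy=2.2))
d=np.array([.8615,-.089,.5]);g=np.array([.4780,.2105,.125])
for a in(-.08,0,.07,.076,.091,.1):
    K,R,t=m;c=R@(g+a*d)+t;th=np.arctan2(np.hypot(c[0],c[1]),c[2]);print(a,((K[:2,2]+K[0,0]*th*c[:2]/np.hypot(c[0],c[1]))-[160,0])*2.2)
E
```

```text
[0.5629 0.2051 0.2915] [0.0066 0.0515 0.9986 0.002 ] [1.7546 0.0187 0.7893] 5.3667
-0.08 [211.9296  74.6508]
0 [211.6617 205.4201]
0.07 [211.589  353.5096]
0.076 [211.5945 367.5831]
0.091 [211.618  403.5664]
0.1 [211.6393 425.6503]
```

View pics/w2.png

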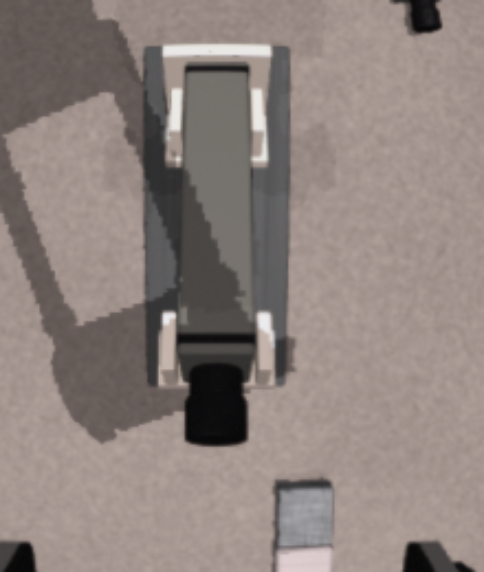

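Closed sampler: the cap is against the collar and the collar against the mouth (crop (216,400)). The sleeve is straight in view and about 1 mm toward +y. Moving over the grip point.

>>> drive_tool([
  {"linear": [-35,3,-10],"twist": 0,"claw": 1},
  {"linear": [-65,5,-25],"twist": 0,"claw": 1},
  {"linear": [-83,6,-50],"twist": 0,"claw": 1},
  {"linear": [-83,6,-90],"twist": 0,"claw": 1},
  {"linear": [-83,6,-120],"twist": 0,"claw": 1},
  {"linear": [-83,6,-120],"twist": 0,"claw": 1},
  {"linear": [-83,6,-120],"twist": 0,"claw": 1},
])

```text
clock: 6.0
position: [0.4749, 0.2097, 0.1619]
ee_rot: [-0.003, 0.052, 0.999, -0.001]
contact_force: [-0.3, 0.8, 0.1]
width: 0.0854
gripper_force: 0.0
```

>>> drive_tool([
  {"linear": [4.5,1.5,-15],"twist": 0,"claw": 1},
  {"linear": [4.5,1.5,-30],"twist": 0,"claw": 1},
  {"linear": [4.5,1.5,-41],"twist": 0,"claw": 1},
  {"linear": [4.5,1.5,-41],"twist": 0,"claw": 1},
  {"linear": [4.5,1.5,-41],"twist": 0,"claw": 0.5},
  {"linear": [4.5,1.5,-41],"twist": 0,"claw": 0.2},
  {"linear": [4.5,1.5,-41],"twist": 0,"claw": 0.2},
  {"linear": [4.5,1.5,-41],"twist": 0,"claw": 0.2},
  {"linear": [4.5,1.5,-41],"twist": 0,"claw": 0.2},
], squeeze=40)

```text
clock: 6.75
position: [0.482, 0.2123, 0.124]
ee_rot: [0.001, 0.052, 0.999, 0.001]
contact_force: [-0.8, 0.7, 0.0]
width: 0.0294
gripper_force: 39.8
```

>>> drive_tool([
  {"linear": [-2,0.2,3.5],"twist": 0,"claw": 0.2},
  {"linear": [-5,0.5,8.7],"twist": 0,"claw": 0.2},
  {"linear": [-10,1,17.3],"twist": 0,"claw": 0.2},
  {"linear": [-15,1.5,26],"twist": 0,"claw": 0.2},
  {"linear": [-20,2,34.6],"twist": 0,"claw": 0.2},
  {"linear": [-25,2.5,43.3],"twist": 0,"claw": 0.2},
  {"linear": [-30,3,52],"twist": 0,"claw": 0.2},
  {"linear": [-30,3,75],"twist": 0,"claw": 0.2},
  {"linear": [-30,3,100],"twist": 0,"claw": 0.2},
  {"linear": [-30,3,120],"twist": 0,"claw": 0.2},
  {"linear": [-30,3,120],"twist": 0,"claw": 0.2},
  {"linear": [-30,3,120],"twist": 0,"claw": 0.2},
])

```text
clock: 7.75
position: [0.4499, 0.2147, 0.2432]
ee_rot: [-0.001, 0.052, 0.999, 0.0]
contact_force: [1.0, 0.2, -4.6]
width: 0.0296
gripper_force: 40.4
```

```bash
python3 - <<'E'
from h import *
from rig import sensors
s=sensors.get_state();print(s["position"],s["ee_rot"],s["contact_force"],s["moment"],s["width"])
im=eyes.get_image("side");cv2.imwrite("pics/s2.png",cv2.resize(im[40:240,120:360,::-1],None,fx=3,fy=3))
E
```

```text
[0.44990048 0.21471945 0.24319579] [-5.29763459e-04  5.15929789e-02  9.98668033e-01  2.09684702e-04] [ 1.02917141  0.15582564 -4.64088605] [0.05711042 0.05677703 0.0411209 ] 0.02957092813151201
```

View pics/s2.png

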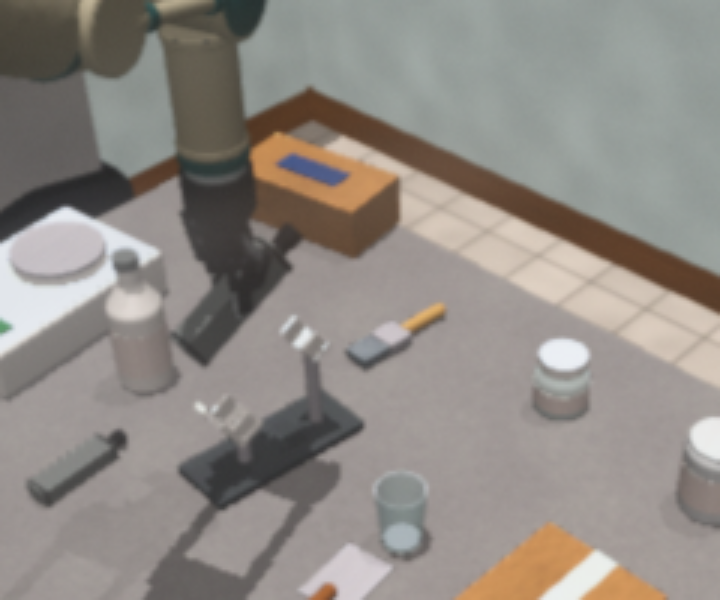

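Held at the slope angle (about (235,300) in the crop) and the rest is empty. Carrying it to the pile.

>>> drive_tool([
  {"linear": [1,-25,0],"twist": 0,"claw": 0.2},
  {"linear": [2,-63,0],"twist": 0,"claw": 0.2},
  {"linear": [3,-103,0],"twist": 0,"claw": 0.2},
  {"linear": [4,-143,0],"twist": 0,"claw": 0.2},
  {"linear": [5,-183,0],"twist": 0,"claw": 0.2},
  {"linear": [6,-223,0],"twist": 0,"claw": 0.2},
  {"linear": [7,-263,0],"twist": 0,"claw": 0.2},
  {"linear": [8,-303,0],"twist": 0,"claw": 0.2},
  {"linear": [9,-343,-5],"twist": 0,"claw": 0.2},
  {"linear": [10,-383,-10],"twist": 0,"claw": 0.2},
  {"linear": [10,-415,-20],"twist": 0,"claw": 0.2},
  {"linear": [10,-437,-40],"twist": 0,"claw": 0.2},
])

```text
clock: 8.8
position: [0.461, -0.2257, 0.2021]
ee_rot: [0.0, 0.053, 0.999, -0.001]
contact_force: [1.5, -0.9, -3.0]
width: 0.0297
gripper_force: 41.0
```

>>> drive_tool([
  {"linear": [0,0,-20],"twist": 0,"claw": 0.2},
  {"linear": [0,0,-35],"twist": 0,"claw": 0.2},
  {"linear": [0,0,-45],"twist": 0,"claw": 0.2},
  {"linear": [0,0,-50],"twist": 0,"claw": 0.2},
  {"linear": [0,0,-50],"twist": 0,"claw": 0.2},
  {"linear": [0,0,-50],"twist": 0,"claw": 0.2},
], squeeze=30)

```text
clock: 9.3
position: [0.4613, -0.2219, 0.1527]
ee_rot: [-0.0, 0.051, 0.999, 0.0]
contact_force: [0.1, 0.1, -3.8]
width: 0.0294
gripper_force: 40.8
```

>>> drive_tool([
  {"linear": [0,0,-6],"twist": 0,"claw": 0.2},
  {"linear": [0,0,-12],"twist": 0,"claw": 0.2},
  {"linear": [0,0,-18],"twist": 0,"claw": 0.2},
  {"linear": [0,0,-24],"twist": 0,"claw": 0.2},
  {"linear": [0,0,-30],"twist": 0,"claw": 0.2},
  {"linear": [0,0,-30],"twist": 0,"claw": 0.2},
], squeeze=25)

```text
clock: 9.8
position: [0.4604, -0.2218, 0.1214]
ee_rot: [-0.001, 0.052, 0.999, 0.001]
contact_force: [0.0, -0.4, -3.1]
width: 0.0296
gripper_force: 40.8
```

>>> drive_tool([
  {"linear": [0,0,-3],"twist": 0,"claw": 0.2},
  {"linear": [0,0,-6],"twist": 0,"claw": 0.2},
  {"linear": [0,0,-9],"twist": 0,"claw": 0.2},
  {"linear": [0,0,-12],"twist": 0,"claw": 0.2},
])

```text
clock: 10.13
position: [0.4614, -0.2225, 0.1107]
ee_rot: [0.0, 0.052, 0.999, -0.0]
contact_force: [-1.0, 0.5, -3.5]
width: 0.0297
gripper_force: 40.8
```

>>> drive_tool([
  {"linear": [0,0,-2],"twist": 0,"claw": 0.2},
  {"linear": [0,0,-4],"twist": 0,"claw": 0.2},
  {"linear": [0,0,-6],"twist": 0,"claw": 0.2},
])

```text
clock: 10.38
position: [0.4615, -0.2225, 0.1052]
ee_rot: [0.0, 0.052, 0.999, -0.0]
contact_force: [0.6, 0.4, 2.9]
width: 0.0296
gripper_force: 41.6
```

>>> drive_tool([
  {"linear": [0,0,-2],"twist": 0,"claw": 0.2},
  {"linear": [0,0,-4],"twist": 0,"claw": 0.2},
])

```text
clock: 10.55
position: [0.4628, -0.2226, 0.102]
ee_rot: [0.002, 0.052, 0.999, -0.0]
contact_force: [1.6, 2.2, 7.5]
width: 0.03
gripper_force: 42.2
```

>>> drive_tool([
  {"linear": [0,0,-2],"twist": 0,"claw": 0.2},
  {"linear": [0,0,-4],"twist": 0,"claw": 0.2},
], squeeze=20)

```text
clock: 10.72
position: [0.4648, -0.223, 0.0989]
ee_rot: [0.004, 0.053, 0.999, -0.001]
contact_force: [5.7, 3.7, 9.1]
width: 0.0294
gripper_force: 42.4
```

>>> drive_tool([
  {"linear": [0,0,-1],"twist": 0,"claw": 0.28},
  {"linear": [0,0,-3],"twist": 0,"claw": 0.28},
  {"linear": [0,0,-5],"twist": 0,"claw": 0.28},
], squeeze=20)

```text
clock: 10.97
position: [0.4672, -0.2235, 0.095]
ee_rot: [0.007, 0.053, 0.999, -0.001]
contact_force: [8.0, 3.8, 12.4]
width: 0.0296
gripper_force: 42.9
```

>>> drive_tool([
  {"linear": [4,0,0],"twist": 0,"claw": 0.32},
  {"linear": [8,0,0],"twist": 0,"claw": 0.33},
  {"linear": [8,0,0],"twist": 0,"claw": 0.33},
], squeeze=20)

```text
clock: 11.22
position: [0.4719, -0.2233, 0.0932]
ee_rot: [0.003, 0.052, 0.999, -0.001]
contact_force: [4.1, -0.2, 4.4]
width: 0.0297
gripper_force: 41.4
```

```bash
python3 - <<'E'
from h import *
from rig import sensors
s=sensors.get_state();print(s["position"],s["contact_force"],s["moment"],s["width"],s["gripper_force"])
im=eyes.get_image("side");cv2.imwrite("pics/s3.png",cv2.resize(im[130:310,180:400,::-1],None,fx=3.3,fy=3.3))
E
```

```text
[ 0.47194851 -0.22329966  0.09315601] [ 4.0811904  -0.22713487  4.40458724] [ 0.1800412  -0.34107649 -0.04222037] 0.029682612914085256 41.35426461696625
```

View pics/s3.png

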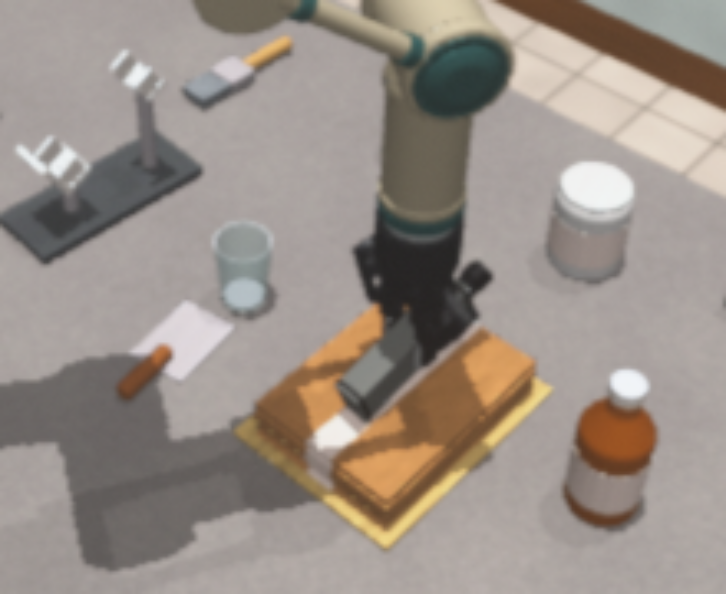

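The sampler sits on the pile's middle (crop (400,360)), butt down, and is pivoting as I lower it. Moving +x relieved the force, so I continue along the arc.

>>> drive_tool([
  {"linear": [1,0,-2],"twist": 0,"claw": 0.33},
  {"linear": [2,0,-4],"twist": 0,"claw": 0.33},
  {"linear": [3,0,-6],"twist": 0,"claw": 0.33},
])

```text
clock: 11.52
position: [0.4752, -0.2237, 0.0873]
ee_rot: [0.003, 0.052, 0.999, -0.001]
contact_force: [5.7, 0.4, 7.1]
width: 0.0296
gripper_force: 41.6
```

>>> drive_tool([
  {"linear": [1,0,-2],"twist": 0,"claw": 0.33},
  {"linear": [2,0,-4],"twist": 0,"claw": 0.33},
])

```text
clock: 11.68
position: [0.4776, -0.2239, 0.0834]
ee_rot: [0.004, 0.052, 0.999, -0.001]
contact_force: [6.6, -0.7, 6.5]
width: 0.0295
gripper_force: 41.4
```

>>> drive_tool([
  {"linear": [0,0,-2],"twist": 0,"claw": 0.33},
  {"linear": [0.5,0,-4],"twist": 0,"claw": 0.33},
  {"linear": [1,0,-6],"twist": 0,"claw": 0.33},
])

```text
clock: 11.93
position: [0.478, -0.2241, 0.0771]
ee_rot: [0.003, 0.052, 0.999, -0.002]
contact_force: [5.5, -2.1, 5.5]
width: 0.0295
gripper_force: 41.0
```

>>> drive_tool([
  {"linear": [0,0,-2],"twist": 0,"claw": 0.33},
  {"linear": [0,0,-4],"twist": 0,"claw": 0.33},
])

```text
clock: 12.1
position: [0.4777, -0.2239, 0.0728]
ee_rot: [0.003, 0.052, 0.999, -0.001]
contact_force: [4.6, 0.2, 4.9]
width: 0.0296
gripper_force: 40.9
```

>>> drive_tool([
  {"linear": [0,0,-1.5],"twist": 0,"claw": 0.33},
  {"linear": [0,0,-3],"twist": 0,"claw": 0.33},
])

```text
clock: 12.27
position: [0.4766, -0.2234, 0.0693]
ee_rot: [0.002, 0.052, 0.999, -0.001]
contact_force: [4.0, -0.3, 3.2]
width: 0.0296
gripper_force: 40.9
```

```bash
python3 - <<'E'
from h import *
from rig import sensors
s=sensors.get_state();print(s["position"],s["contact_force"],s["moment"],s["width"],s["gripper_force"])
im=eyes.get_image("side");cv2.imwrite("pics/s4.png",cv2.resize(im[180:300,240:360,::-1],None,fx=5,fy=5,interpolation=cv2.INTER_CUBIC))
E
```

```text
[ 0.47660615 -0.22340489  0.06934768] [ 4.03096087 -0.3338286   3.24745742] [-0.16274274 -0.28238108  0.03251037] 0.02960325011683267 40.88912487030029
```

View pics/s4.png

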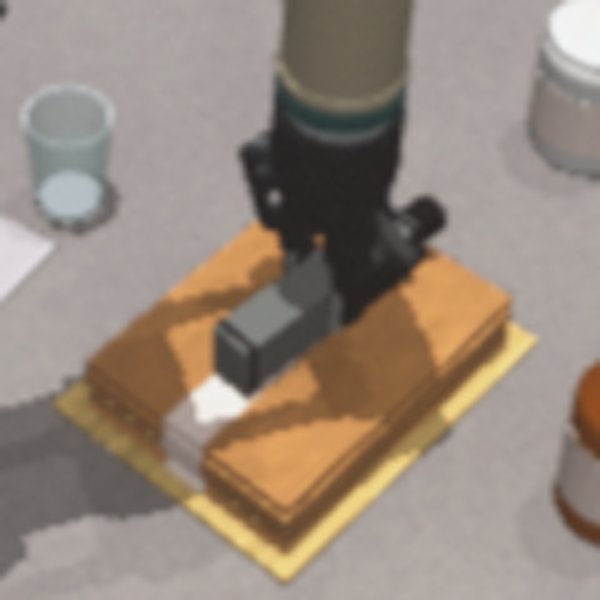

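>>> drive_tool([
  {"linear": [0,0,-1.5],"twist": 0,"claw": 0.33},
  {"linear": [0,0,-2],"twist": 0,"claw": 0.33},
])

```text
clock: 12.48
position: [0.476, -0.223, 0.0671]
ee_rot: [0.001, 0.052, 0.999, -0.001]
contact_force: [4.8, -1.7, 4.7]
width: 0.0295
gripper_force: 41.2
```

>>> drive_tool([
  {"linear": [0,0,-1.5],"twist": 0,"claw": 0.33},
  {"linear": [0,0,-1.5],"twist": 0,"claw": 0.33},
])

```text
clock: 12.65
position: [0.476, -0.223, 0.0658]
ee_rot: [0.001, 0.052, 0.999, -0.001]
contact_force: [4.3, -0.8, 8.7]
width: 0.0295
gripper_force: 41.6
```

>>> drive_tool([
  {"linear": [0,0,-1.5],"twist": 0,"claw": 0.33},
  {"linear": [0,0,-1.5],"twist": 0,"claw": 0.33},
  {"linear": [0,0,-1.5],"twist": 0,"claw": 0.33},
])

```text
clock: 12.9
position: [0.476, -0.223, 0.0649]
ee_rot: [0.001, 0.052, 0.999, -0.001]
contact_force: [4.2, -1.1, 10.0]
width: 0.0294
gripper_force: 41.9
```

```bash
python3 - <<'E'
from rig import sensors
s=sensors.get_state();print(s["position"],s["contact_force"],s["moment"])
E
```

```text
[ 0.47603538 -0.22300322  0.06486339] [ 4.22622451 -1.05116168 10.03300785] [0.03603703 0.01906536 0.06061279]
```

Contact moment is near zero and the force rises steeply, so it lies flat. Easing off, letting go and lifting.

>>> drive_tool([
  {"linear": [0,0,2],"twist": 0,"claw": 0.33},
  {"linear": [0,0,3],"twist": 0,"claw": 0.33},
  {"linear": [0,0,3],"twist": 0,"claw": 0.4},
  {"linear": [0,0,3],"twist": 0,"claw": 0.6},
  {"linear": [0,0,3],"twist": 0,"claw": 1},
  {"linear": [0,0,3],"twist": 0,"claw": 1},
  {"linear": [0,0,3],"twist": 0,"claw": 1},
  {"linear": [0,0,15],"twist": 0,"claw": 1},
  {"linear": [0,0,45],"twist": 0,"claw": 1},
  {"linear": [0,0,80],"twist": 0,"claw": 1},
  {"linear": [0,0,120],"twist": 0,"claw": 1},
  {"linear": [0,0,150],"twist": 0,"claw": 1},
])

```text
clock: 13.9
position: [0.4754, -0.2224, 0.2163]
ee_rot: [0.001, 0.052, 0.999, -0.0]
contact_force: [0.8, 0.2, -0.8]
width: 0.0856
gripper_force: 0.0
```

```bash
python3 - <<'E'
from h import *
from rig import sensors
s=sensors.get_state();print(s["position"],s["contact_force"],s["width"],s["clock"])
a=eyes.get_image("side")[180:300,240:360,::-1];b=eyes.get_image("wrist")[:300,100:400,::-1]
cv2.imwrite("pics/end.png",np.hstack([cv2.resize(a,(400,400)),cv2.resize(b,(400,400))]))
E
```

```text
[ 0.47539923 -0.22243586  0.21633269] [ 0.8492458   0.19266283 -0.78373831] 0.0856120182292205 13.9
```

View pics/end.png

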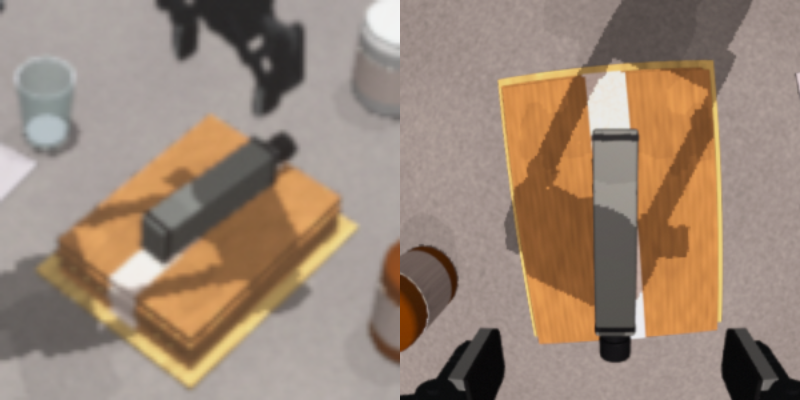

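The sampler lies flat and closed on the pile (side crop (215,200)), about 16 mm off the middle, which is inside the 45 mm limit. The gripper is clear.

```bash
python3 -c "
from rig import manip; print(manip.sign_off())"
```

```text
the job is handed in; nothing more can be done
None
```

I closed the sampler, inner tube first and then the middle one, laid it level on the pile of cartons about 16 mm from the middle, let go, and handed the job in; the hand-in returned no verdict.

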